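# Open the stamp box and put the hand stamp away

## Robot

A 6-joint arm with a two-finger parallel gripper is mounted at the origin on the work surface. World frame = base frame: x ahead of the robot, y to its left, z up, the work surface at z = 0. Lengths are in mm, angles in rad, forces in N, time in s.
With the tool pointing down it reaches from about 400 to 925 mm from the base axis. Payload 12.5 kg.
Tool frame: the origin (TCP) lies at the very end of the fingers, on their centre line; the grasp point (between the pads) lies 19 mm behind it; z points along the fingers, y is the line along which they close (so a half turn about z gives the same grasp; the last joint's range is limited). The gripper opens to 95 mm and grips with 3 to 60 N. Pads are 20 mm wide; open, the fingers measure 119 mm over their backs; the gripper's body (75 mm by 180 mm) begins 59 mm behind the grasp point.
Start: joints at [-1.276, 0.491, 1.559, -0, 1.092, -0.106], TCP at [243.871, -575.477, 214.661] pointing down, gripper open.
Joint ranges: [-3.1, 3.1], [-0.84, 2.19], [0.05, 2.79], [-1.13, 4.28], [0.06, 2.93], [-2.69, 2.69]. Speed limits (rad/s): [2.22, 2.22, 2.79, 3.14, 3.14, 3.14].

## Interface

Orientations are given as [roll, pitch, yaw] about the fixed x, y, z axes, in that order (R = Rz(yaw) Ry(pitch) Rx(roll)).
In Python, from cell import state, imaging, env, spot_in, mark_of gives the robot as it stands. The module is installed in compiled form; this text tells all that it offers.
- The arm moves only by the tool step_arm, never from a script. Its argument "increments" is a list of rows, each an object with "slide": the shift along the tool's x, y, z in m, a list of three; "roll": the turn about the tool's z in rad. A call has 1 to 5 rows; each row is the pose to reach, as a shift and turn from the pose commanded when the call began, along the tool's axes at that moment; what a row does not reach only later rows make up. A row lasts 1/8 s, in which the tool goes at most 62.5 mm and 10.7 degrees, less where a joint would pass 70% of its speed; a pose out of reach is approached as far as the arm can. A call with a gripper value outside its range is refused whole. "fingers" is the opening, from 0 (shut) to 1 (fully open), set as the call begins (left out, the last holds). The fingers move at their own pace and stop on an object; the grip force is fixed at half the most. Time passes only in rows, so rows that repeat a pose let the fingers close. It gives the time, the measured TCP pose, the force, the opening and the grip force at its end, in the units of the state.
- state(): the state, without advancing time (a new reading comes with each control period).
- imaging.read_camera(name): name is "scene" or "top" or "wrist"; returns a dict with "color" (384x512x3 uint8, red, green, blue), "z_map" (384x512 float32, mm along the optical axis (not along the pixel's ray), 0 where there is no reading), "intrinsics" (3x3 intrinsics, pixels), "distortion" ([k1, k2, p1, p2, k3] as OpenCV has them; the pictures are not rectified), "camera_from_world" (4x4, takes a point from world to camera coordinates). Camera axes: x right, y up, looking along -z (the intrinsics and any distortion apply to the point x, -y, -z); pixel columns grow to the right and rows downward; lengths in mm; the calibration is good to about 2 mm. A picture is of the moment at which its call begins.
- env.job_done(): hands the job in; it is judged then, once.
Trained networks look in the newest picture that a camera, given by its name, has taken for a name from the list of things; names that differ only in an ending like _2 or _b are one class to them, and where a whole thing is asked for, a point or a joint stands for the part that bears it (a point fixed in the world has none). Each returns a list of dicts, best first, with "confidence" (0 to 1); they miss things now and then, are a little off and sometimes report something else, mostly with a low value. They report only what shows in the picture. A call takes as long as a camera call. They do not tell look-alikes from the thing itself.
- spot_in(camera, target): "bbox" ([left, top, right, bottom] in pixels, round what is visible of it).
- mark_of(camera, target): "uv" ([column, row] in pixels: a listed point, or the origin of a listed thing).
The state is a dict: "t": time; "joints": joint angles; "qvel": joint speeds; "tau": joint torques, N m; "eef_pos": TCP position; "tcp_rot": TCP orientation; "ft_force": force on the tool from outside, world axes, zero at the start; "moment": the same for the moment, N m; "opening": opening from 0.0 (shut) to 1.0 (fully open); "grip_force": force on a finger pad.
Only numpy, scipy, OpenCV 4.12 (cv2) and the standard library are available. Lean on these libraries where they do the work, as an engineer would, in place of code of your own. Each camera call takes 0.05 s, during which the arm holds its last target. There are 200 camera calls.

## Task

Put the hand stamp with the rectangular foot away in the wooden stamp box. The lid sits loose on the box: tip it up by its front lip with its rear edge still on the box, lift it off and stand it on edge in the empty front slot of the letter rack, then stand the stamp upright on the floor of the box. Let go of everything, and leave the other things on the desk where they are.

Things in the scene. Friction and masses are not known exactly. Their poses are not given: they have to be found in the camera images.
- box: Fixed wooden box 130 (x) x 150 (y) mm, rim 65 mm high. Origin: centre of its underside; front faces -x (the robot), z up. Floor 6 mm, front and side walls 8 mm thick; a flat rear ledge 24 mm wide (x 41 to 65 mm), level with the rim. Inside 98 x 134 mm. A sloping backboard rises behind the ledge (see box_seat). Left or right of the robot's centre line, yaw within 0.25 rad.
- box_in (a point): Centre of the box's inner floor: (-8, 0, 6) mm in the box's frame, same axes.
- box_seat (a point): Point on the box's rear ledge where the middle of the lid's rear lower edge sits, (63, 0, 65) mm in the box's frame. Just behind it (box x 66 mm, z 65 mm) the backboard begins: 150 mm wide, 70 mm tall, leaning back 15 degrees from upright. A lid tipped past upright about its rear edge comes to rest leaning on it and stays there.
- lid: Loose flat wooden lid, no knob or hinge, 0.13 to 0.25 kg: plate 146 (x) x 150 (y) x 8 mm. Origin: centre of the plate's underside. Starts seated on the box, axes as the box's, origin at (-10, 0, 65) mm of the box. Its front lip (lid x -73 mm, underside 65 mm above the desk) overhangs the box's front wall by 18 mm, with free space under it.
- lid_rear (a point): Middle of the lid's rear lower edge, (73, 0, 0) mm in the lid's frame. Under the plate a 5 mm thick locating panel, 88 x 126 mm (lid x -40 to 48 mm, y +-63 mm), drops into the box mouth with 3 to 7 mm play, so that the lid cannot be slid off sideways.
- rack: Fixed dark wooden letter rack, open ends, 82 (x) x 170 (y) mm. Origin: centre of underside; front faces -x. Base 10 mm; three upright boards 6 mm thick at x = -42, -4, 34 mm, tops at 60, 80, 100 mm. Front slot (x -39 to -7 mm, floor z 10 mm) is empty; the rear one holds notebooks up to 95 mm high. On the other side from the box, yaw within 0.25 rad.
- stamp: Loose wooden hand stamp to put away, about 80 g: rectangular foot 46 (x) x 32 (y) x 16 mm, neck 16 mm across, on top an upright round grip 26 mm across from z 30 to 60 mm. Origin: centre of its underside; z up. It and the round stamp change places.
- round_stamp: Bystander: wooden hand stamp with the same grip and height (60 mm) but a round foot 40 mm across. Origin: centre of its underside.
- mug: Bystander: white mug, 80 mm across, 95 mm high, origin under its centre.
- stapler: Bystander: stapler 130 x 34 x 34 mm, origin under its centre.
- tape: Bystander: roll of tape lying flat, 68 mm across, 20 mm high, origin under its centre.
- eraser: Bystander: eraser 45 x 22 x 13 mm, origin under its centre.
- notepad: Bystander: notepad 100 x 75 x 14 mm, origin under its centre.
Not all that is in view belongs to the job. Leave any red look-alike of the stamp alone.

How it is judged (in metres and radians):
On the way, in this order (a step that is already met when the one before it is completed fails the run):
1. the lid is tipped up by at least 25 degrees with its rear edge within 30 mm of its seat on the box (angle between lid's own z axis and vertical above 0.436 rad and distance between lid_rear and box_seat below 0.03 m), for 0.1 s.
2. the lid stands in the front slot of the letter rack (angle between lid's own z axis and vertical between 1.1 and 2.04 rad and x of lid in the frame of rack between -0.048 and 0.012 m and y of lid in the frame of rack between -0.05 and 0.05 m and z of lid in the frame of rack between 0.07 and 0.1 m), for 0.2 s.
At the end, for the whole second after the job is handed in: The lid stands on edge in the front rack slot, on its floor (within 27 degrees of upright, centre 70-100 mm above the rack's underside, within 50 mm of its middle along the slot); the rectangular stamp stands upright (8 degrees) on the box floor, inside the walls; both at rest (all of step 2 and x of stamp in the frame of box_in between -0.05 and 0.05 m and y of stamp in the frame of box_in between -0.067 and 0.067 m and z of stamp in the frame of box_in between -0.006 and 0.008 m and angle between stamp's own z axis and vertical below 0.15 rad and linear speed of each of stamp, lid below 0.02 m/s); the robot touches nothing.
It fails at once if the round stamp, mug, stapler, tape, eraser or notepad is moved by more than 30 mm (distance of any of round_stamp, mug, stapler, tape, eraser, notepad from where it was at the start of the episode above 0.03 m).
It also fails if it takes over 72 s, if anything falls off the work surface, if the arm or the gripper's body presses on something with over 40 N, if the wrist force passes 120 N, or if a joint passes its speed limit or range.

## Working session

There is one attempt and no reset: what is moved stays moved. The work goes in short steps, Python scripts to look and compute and a tool call to move; the robot and the scene stay as the last step left them, time stands still between calls to the robot, and variables do not carry over. Pictures are saved under pics/ and viewed, at most 10 in all, crops included, and the job is handed in when it is done.

Besides the shell and the picture viewer there is one more tool, called after ">>>" in YAML: its name, and indented under it one key for each argument. step_arm: Moves the arm, as the interface text tells. Its arguments: {"type":"object","properties":{"increments":{"type":"array"},"fingers":{"type":"number"}},"required":["increments"]}

```bash
mkdir -p pics; cat > h.py <<'E'
import numpy as np, cv2
from cell import state, imaging, env, spot_in, mark_of
from scipy.spatial.transform import Rotation as R
def look(n):
    d=imaging.read_camera(n); return d
def world(d,uv,z=None,depth=None):
    """pixel->world, by plane z (mm) or depth along axis"""
    K=np.array(d["intrinsics"]);T=np.array(d["camera_from_world"])
    p=cv2.undistortPoints(np.array(uv,float).reshape(-1,1,2),K,np.array(d["distortion"],float)).reshape(-1,2)
    ray=np.c_[p[:,0],-p[:,1],-np.ones(len(p))]
    Rm,t=T[:3,:3],T[:3,3]; c=-Rm.T@t; r=ray@Rm
    s=(z-c[2])/r[:,2] if z is not None else np.asarray(depth,float)
    return c+r*np.reshape(s,(-1,1))
def cloud(d):
    h,w=d["z_map"].shape; v,u=np.mgrid[:h,:w]
    return world(d,np.c_[u.ravel(),v.ravel()],depth=d["z_map"].ravel()).reshape(h,w,3)
def save(d,n): cv2.imwrite("pics/"+n,d["color"][...,::-1])
E
python3 - <<'E'
from h import *
s=state();print({k:np.round(v,3) for k,v in s.items()})
im=[]
for n in("scene","top"):
    d=look(n);c=cloud(d);np.savez(n+".npz",c=c,**{k:np.array(v) for k,v in d.items()});im.append(d["color"])
    for t in("box","lid","rack","stamp","round_stamp"):
        for b in spot_in(n,t)[:3]:print(n,t,np.round(b["bbox"]),round(b["confidence"],2))
        for b in mark_of(n,t)[:2]:
            u=np.round(b["uv"]).astype(int);print("   mark",u,round(b["confidence"],2),np.round(c[min(u[1],383),min(u[0],511)]))
cv2.imwrite("pics/a.png",cv2.resize(np.vstack(im)[...,::-1],None,fx=.78,fy=.78));
E
```

```text
{'t': np.float64(0.0), 'joints': array([-1.276,  0.492,  1.559,  0.   ,  1.092, -0.106]), 'qvel': array([ 0.002, -0.002,  0.001,  0.   , -0.001, -0.   ]), 'tau': array([-2.0000e-03, -6.1264e+01, -2.5818e+01,  6.9000e-02,  4.8000e-02,
       -0.0000e+00]), 'eef_pos': array([ 243.807, -575.213,  214.055]), 'tcp_rot': array([-3.14 , -0.   ,  0.401]), 'ft_force': array([-1.147, -0.219,  0.156]), 'moment': array([ 0.034, -0.039, -0.012]), 'grip_force': np.float64(0.0), 'opening': np.float64(1.003)}
scene box [196. 191. 257. 229.] 0.79
   mark [227 210] 0.63 [ 634. -165.   65.]
   mark [342 196] 0.17 [605. 172.  31.]
scene lid [194. 168. 247. 200.] 0.97
scene lid [197. 191. 253. 230.] 0.7
   mark [225 190] 0.82 [ 563. -162.   74.]
   mark [223 209] 0.25 [ 636. -176.   72.]
scene rack [313. 166. 379. 209.] 0.59
   mark [344 198] 0.65 [610. 177.  27.]
scene stamp [285. 203. 299. 228.] 0.83
scene stamp [319. 212. 339. 238.] 0.52
scene stamp [268. 184. 283. 209.] 0.49
   mark [329 230] 0.85 [718.  99.  20.]
   mark [376 218] 0.63 [689. 246.   9.]
scene round_stamp [267. 162. 285. 182.] 0.73
   mark [275 178] 0.72 [469.   1.  16.]
   mark [225 211] 0.72 [ 635. -171.   63.]
top box [280. 158. 339. 174.] 0.74
   mark [306 170] 0.75 [ 631. -167.   77.]
top lid [281. 172. 335. 228.] 0.77
   mark [244 124] 0.26 [791.   9.   5.]
top rack [150. 177. 214. 212.] 0.94
   mark [183 197] 0.55 [565. 184.  59.]
top stamp [238. 164. 255. 180.] 0.69
top stamp [154. 154. 174. 172.] 0.57
top stamp [205. 148. 224. 163.] 0.55
   mark [252 199] 0.64 [554. -13.  62.]
   mark [211 160] 0.6 [680. 110.  13.]
top round_stamp [242. 228. 255. 240.] 0.5
   mark [185 198] 0.69 [564. 184.  33.]
   mark [249 237] 0.63 [447.  -2.  59.]
```

View pics/a.png

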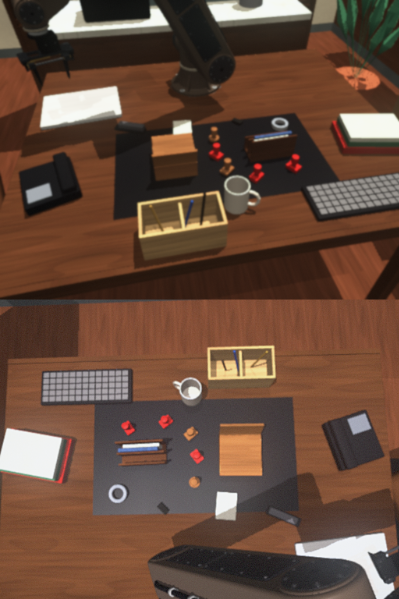

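The scene view is at the top and the top view below it. The box is on the right (y≈-165) and the rack on the left (y≈180). There are two wooden stamps at top pixels ~(244,172) and (249,234), and three red ones. I'll zoom in and fit the planes.

```bash
python3 - <<'E'
from h import *
d=dict(np.load("top.npz"));c=d["c"]
print("res",np.round(c[170,244]),np.round(c[171,244]),np.round(c[234,249]))
im=d["color"][125:290,130:385][...,::-1];cv2.imwrite("pics/b.png",cv2.resize(im,None,fx=3.1,fy=3.1,interpolation=cv2.INTER_CUBIC))
P=c.reshape(-1,3)
def rect(m,n):
    q=P[m];r=cv2.minAreaRect(q[:,:2].astype(np.float32));print(n,m.sum(),np.round(q.mean(0),1),r,np.round(np.percentile(q[:,2],[5,50,95]),1))
def reg(x0,x1,y0,y1,z0,z1): return (P[:,0]>x0)&(P[:,0]<x1)&(P[:,1]>y0)&(P[:,1]<y1)&(P[:,2]>z0)&(P[:,2]<z1)
rect(reg(450,720,-290,-60,66,79),"lid")
rect(reg(450,720,-290,-60,80,160),"backboard")
rect(reg(500,720,80,290,50,64),"rack front top")
rect(reg(500,720,80,290,74,84),"rack mid")
rect(reg(500,720,80,290,97,106),"rack rear")
rect(reg(600,700,-30,40,50,70),"stampA");rect(reg(420,480,-30,40,50,70),"stampB")
rect(reg(600,700,-30,40,8,25),"footA");rect(reg(420,480,-30,40,8,25),"footB")
e=dict(np.load("scene.npz"));P=e["c"].reshape(-1,3)
rect(reg(450,720,-290,-60,66,79),"lid scene");rect(reg(500,720,80,290,97,106),"rack rear");rect(reg(600,700,-30,40,50,70),"stampA");rect(reg(500,720,80,290,74,84),"rack mid");rect(reg(600,700,-30,40,8,25),"footA");
E
```

```text
res [638.   8.  61.] [636.   9.  59.] [456.  -2.  58.]
lid 2874 [ 553.7 -171.1   72.9] ((555.6296997070312, -171.74569702148438), (149.50364685058594, 152.27664184570312), 88.75796508789062) [69.5 72.9 76.3]
backboard 615 [ 641.4 -171.8  112.8] ((627.8373413085938, -172.10137939453125), (150.20770263671875, 50.42336654663086), 88.2505874633789) [ 84.2 115.6 133.2]
rack front top 345 [598.8 183.   58.4] ((613.27099609375, 182.531494140625), (169.8999786376953, 189.32797241210938), 86.4055404663086) [52.1 58.9 62.9]
rack mid 217 [575.2 189.3  79.3] ((585.6364135742188, 190.4510498046875), (42.74944305419922, 169.25372314453125), 1.7858755588531494) [74.8 79.4 83.1]
rack rear 160 [600.2 196.9  99.6] ((590.3001098632812, 190.89913940429688), (36.86493682861328, 169.50440979003906), 1.8023488521575928) [ 97.2  99.4 102.2]
stampA 63 [641.7   9.4  59. ] ((641.83935546875, 8.623432159423828), (22.81397247314453, 23.774477005004883), 87.66468048095703) [54.4 59.2 62.5]
stampB 66 [457.6  -1.7  59. ] ((458.4068603515625, -2.274062156677246), (22.77845001220703, 22.51595115661621), 88.7770309448
[... 378 characters left out ...]
168.43472290039062), (150.7289581298828, 168.77500915527344), 89.2441635131836) [69.3 72.6 75.9]
rack rear 124 [604.5 189.5  99.5] ((593.0948486328125, 193.15109252929688), (33.33842468261719, 168.98748779296875), 2.5152642726898193) [ 97.4  99.3 102. ]
stampA 64 [645.4  11.8  57.1] ((642.0947265625, 12.148916244506836), (24.414400100708008, 26.24189567565918), 89.26934814453125) [50.9 57.5 60.7]
rack mid 172 [601.7 184.8  79.2] ((588.3768920898438, 192.37139892578125), (168.53872680664062, 47.999305725097656), 89.47508239746094) [74.8 79.3 83.5]
footA 130 [648.6  10.   15.3] ((641.753173828125, 12.430158615112305), (35.69097137451172, 49.46167755126953), 40.159358978271484) [10.6 15.3 20.5]
```

View pics/b.png

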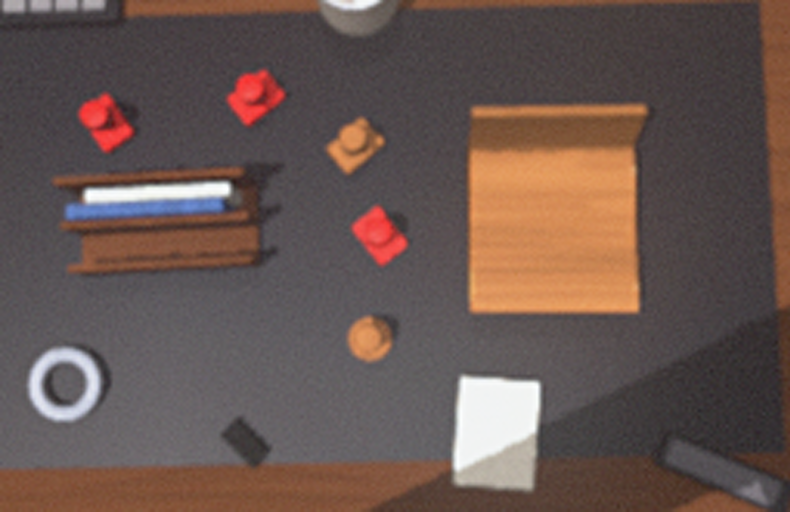

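The rectangular stamp is stamp A at (642,10): grip top at z≈59, foot 31x46, long axis at -50°. The round stamp is at (457,-2). The lid centre is at about (555,-172), yaw about -0.025, with its front edge at x≈482.

The tool can only point down. So I'll press the sides of the open fingers against the lid's front edge, lift it by friction and follow the arc. First I turn and approach.

>>> step_arm:
  increments:
    - {"slide": [0.22,-0.18,0.03],"roll": 0.426}
    - {"slide": [0.22,-0.18,0.03],"roll": 0.426}
    - {"slide": [0.22,-0.18,0.03],"roll": 0.426}
    - {"slide": [0.22,-0.18,0.03],"roll": 0.426}
    - {"slide": [0.22,-0.18,0.03],"roll": 0.426}

```text
t: 1.72
eef_pos: [377.0, -321.5, 184.7]
tcp_rot: [-3.142, -0.0, -0.024]
ft_force: [-0.3, -0.4, -0.1]
opening: 1.0
grip_force: 0.0
```

>>> step_arm:
  increments:
    - {"slide": [0.069,-0.152,0.0]}
    - {"slide": [0.069,-0.152,0.0]}
    - {"slide": [0.069,-0.152,0.06]}
    - {"slide": [0.069,-0.152,0.06]}
    - {"slide": [0.069,-0.152,0.06]}

```text
invalid input at $.increments[0]: expected keys slide, roll
```

```bash
python3 - <<'E'
from h import *
d=look("wrist");c=cloud(d);P=c.reshape(-1,3);save(d,"w1.png")
T=d["camera_from_world"];print("cam",np.round(-T[:3,:3].T@T[:3,3]),state()["eef_pos"])
m=(np.abs(P[:,2]-73)<5)&(P[:,0]>440)&(P[:,0]<660)&(P[:,1]<-60)
q=P[m];print(m.sum(),np.round(q.min(0)),np.round(q.max(0)))
for y in range(-240,-90,20):
    k=q[abs(q[:,1]-y)<4]
    if len(k)>5: print(y,np.round(np.percentile(k[:,0],[1,99]),1),np.round(np.median(k[:,2]),1))
E
```

```text
cam [ 457. -324.  355.] [ 377.71419563 -319.10641213  184.31454142]
16036 [ 476. -588.   68.] [569. -93.  77.]
-240 [477.1 559.7] 73.8
-220 [477.6 560.7] 73.8
-200 [477.7 561.7] 73.8
-180 [478.2 563. ] 73.9
-160 [478.8 563.8] 73.8
-140 [478.8 565.3] 73.9
-120 [478.5 566.2] 73.9
-100 [479.5 567.7] 73.8
```

View pics/w1.png

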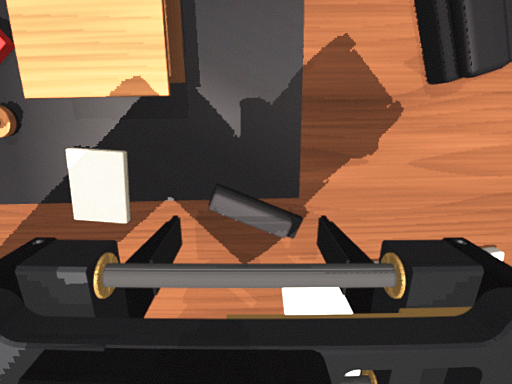

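The wrist view shows the lid's front edge at row ~97 (columns 20–170), at x≈478–481 and z 74, as expected. The notepad at (97,185) is clear of the fingers.

>>> step_arm:
  increments:
    - {"slide": [0.067,-0.152,0.0],"roll": 0}
    - {"slide": [0.067,-0.152,0.0],"roll": 0}
    - {"slide": [0.067,-0.152,0.06],"roll": 0}
    - {"slide": [0.067,-0.152,0.12],"roll": 0}
    - {"slide": [0.067,-0.152,0.127],"roll": 0}

```text
t: 2.4
eef_pos: [445.9, -172.6, 55.3]
tcp_rot: [-3.139, 0.005, -0.024]
ft_force: [0.4, -2.0, 0.4]
opening: 0.995
grip_force: 0.0
```

>>> step_arm:
  increments:
    - {"slide": [0.01,0,0.003],"roll": 0}
    - {"slide": [0.014,0,0.003],"roll": 0}
    - {"slide": [0.018,0,0.003],"roll": 0}
    - {"slide": [0.022,0,0.003],"roll": 0}

```text
t: 2.9
eef_pos: [467.6, -174.2, 55.6]
tcp_rot: [-3.141, 0.003, -0.025]
ft_force: [-23.3, -8.0, 16.6]
opening: 1.002
grip_force: 11.6
```

Contact is firm (23 N) and the friction ratio is about 0.7. Now I lift along the arc.

>>> step_arm:
  increments:
    - {"slide": [0.0,0,-0.008],"roll": 0}
    - {"slide": [0.0005,0,-0.014],"roll": 0}
    - {"slide": [0.001,0,-0.02],"roll": 0}
    - {"slide": [0.002,0,-0.025],"roll": 0}

```text
t: 3.4
eef_pos: [469.9, -174.3, 80.2]
tcp_rot: [-3.141, 0.002, -0.025]
ft_force: [-7.3, -2.8, 0.4]
opening: 1.002
grip_force: 3.5
```

```bash
python3 - <<'E'
from h import *
d=look("scene");c=cloud(d);m=(c[...,0]>470)&(c[...,0]<600)&(c[...,1]>-235)&(c[...,1]<-115)&(c[...,2]>60)
q=c[m];n=np.linalg.svd(q-np.median(q,0),full_matrices=False)[2][2]
for x in range(480,600,15):
    k=q[abs(q[:,0]-x)<6]; 
    if len(k): print(x,len(k),np.round(np.median(k[:,2]),1))
cv2.imwrite("pics/s1.png",cv2.resize(d["color"][130:260,150:330][...,::-1],None,fx=4,fy=4))
E
```

```text
480 453 322.4
495 1348 232.3
510 861 315.4
525 422 345.6
540 246 89.2
555 139 84.6
570 150 81.8
585 73 80.8
```

View pics/s1.png

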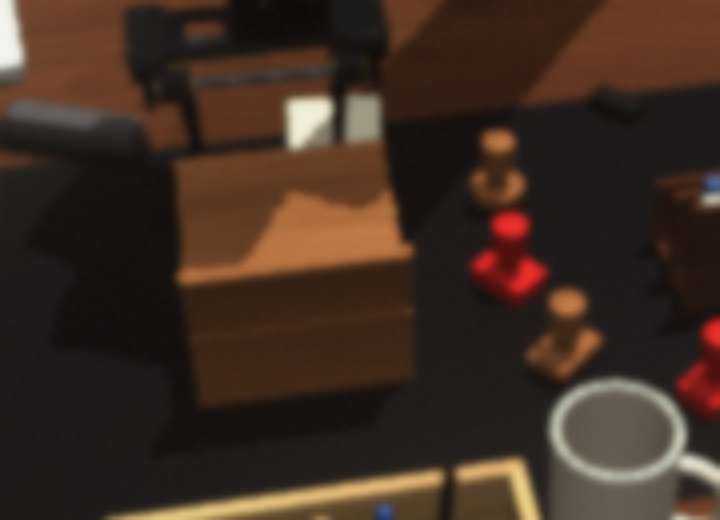

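The lid is tipping: its slope is about 10° while the rear stays seated. I continue along the arc.

>>> step_arm:
  increments:
    - {"slide": [0.0045,0,-0.012],"roll": 0}
    - {"slide": [0.0085,0,-0.024],"roll": 0}
    - {"slide": [0.0135,0,-0.036],"roll": 0}
    - {"slide": [0.0195,0,-0.047],"roll": 0}
    - {"slide": [0.0195,0,-0.047],"roll": 0}

```text
t: 4.08
eef_pos: [486.4, -175.1, 127.7]
tcp_rot: [3.141, 0.008, -0.023]
ft_force: [-26.8, -9.2, 13.0]
opening: 1.007
grip_force: 13.6
```

```bash
cat > tilt.py <<'E'
from h import *
d=look("scene");c=cloud(d);col=d["color"].astype(int)
wood=(col[...,0]-col[...,2]>25)
tcp=state()["eef_pos"]
m=(c[...,0]>tcp[0]+12)&(c[...,0]<690)&(c[...,1]>-225)&(c[...,1]<-125)&(c[...,2]>66)&(c[...,2]<240)&wood
q=c[m]
for x in range(480,700,10):
    k=q[abs(q[:,0]-x)<5]
    if len(k)>3: print(x,len(k),np.round(np.percentile(k[:,2],[10,50,90]),0))
cv2.imwrite("pics/s2.png",cv2.resize(d["color"][110:260,150:330][...,::-1],None,fx=3.5,fy=3.5))
E
python3 tilt.py
```

```text
500 61 [138. 142. 144.]
510 195 [135. 140. 232.]
520 145 [130. 133. 140.]
530 144 [123. 127. 131.]
540 135 [117. 122. 125.]
550 144 [112. 116. 120.]
560 143 [107. 110. 114.]
570 140 [101. 104. 108.]
580 149 [ 95.  99. 103.]
590 146 [90. 93. 97.]
600 15 [90. 92. 94.]
630 22 [67. 69. 71.]
640 312 [ 72.  89. 108.]
650 281 [108. 124. 132.]
```

The tilt is now about 31° with the rear still at the seat. Continuing.

>>> step_arm:
  increments:
    - {"slide": [0.0065,0,-0.011],"roll": 0}
    - {"slide": [0.014,0,-0.021],"roll": 0}
    - {"slide": [0.0225,0,-0.03],"roll": 0}
    - {"slide": [0.032,0,-0.039],"roll": 0}
    - {"slide": [0.042,0,-0.046],"roll": 0}

```text
t: 4.75
eef_pos: [533.0, -175.9, 173.7]
tcp_rot: [3.141, -0.001, -0.025]
ft_force: [-1.4, 0.1, 1.3]
opening: 1.005
grip_force: 0.8
```

```bash
python3 tilt.py
```

```text
550 95 [187. 191. 193.]
560 280 [172. 180. 188.]
570 278 [155. 163. 171.]
580 269 [139. 146. 155.]
590 258 [122. 130. 138.]
600 271 [105. 113. 122.]
610 76 [101. 104. 108.]
630 24 [67. 70. 74.]
640 310 [ 72.  89. 107.]
650 280 [108. 124. 132.]
```

The tilt is about 59°. I push over past upright, slowly at the end.

>>> step_arm:
  increments:
    - {"slide": [0.015,0,-0.008],"roll": 0}
    - {"slide": [0.03,0,-0.012],"roll": 0}
    - {"slide": [0.045,0,-0.014],"roll": 0}
    - {"slide": [0.06,0,-0.014],"roll": 0}
    - {"slide": [0.072,0,-0.014],"roll": 0}

```text
t: 5.42
eef_pos: [605.3, -177.6, 186.3]
tcp_rot: [-3.142, 0.0, -0.025]
ft_force: [-0.0, -1.2, 0.5]
opening: 1.007
grip_force: 0.0
```

>>> step_arm:
  increments:
    - {"slide": [0.009,0,0],"roll": 0}
    - {"slide": [0.017,0,0],"roll": 0}
    - {"slide": [0.025,0,0],"roll": 0}
    - {"slide": [0.033,0,0],"roll": 0}
    - {"slide": [0.039,0,0],"roll": 0}

```text
t: 6.05
eef_pos: [643.8, -178.6, 186.6]
tcp_rot: [3.142, 0.0, -0.025]
ft_force: [-0.5, -0.1, -0.0]
opening: 0.998
grip_force: 0.2
```

```bash
python3 tilt.py
```

```text
660 222 [167. 178. 201.]
670 201 [189. 199. 203.]
```

View pics/s2.png

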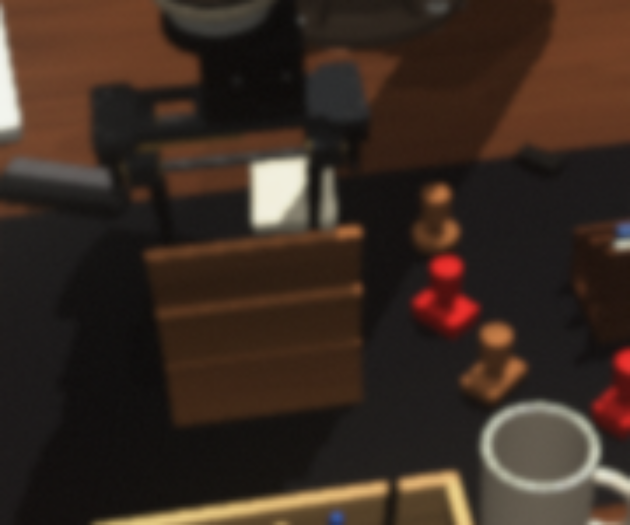

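The lid leans on the backboard with its top edge at z≈203 and x≈664–675. I back off, rise and turn so the fingers close along x.

>>> step_arm:
  increments:
    - {"slide": [-0.02,0,-0.02],"roll": 0}
    - {"slide": [-0.02,0,-0.07],"roll": -0.18}
    - {"slide": [0.01,-0.005,-0.07],"roll": -0.36}
    - {"slide": [0.02,-0.005,-0.07],"roll": -0.54}
    - {"slide": [0.02,-0.005,-0.07],"roll": -0.72}

```text
t: 6.72
eef_pos: [664.1, -173.9, 256.4]
tcp_rot: [-3.142, 0.0, 0.701]
ft_force: [0.3, -0.3, 0.3]
opening: 1.003
grip_force: 0.0
```

>>> step_arm:
  increments:
    - {"slide": [0,0,0],"roll": -0.18}
    - {"slide": [0,0,0],"roll": -0.36}
    - {"slide": [0,0,0],"roll": -0.54}
    - {"slide": [0,0,0],"roll": -0.72}
    - {"slide": [0,0,0],"roll": -0.85}

```text
t: 7.35
eef_pos: [663.5, -174.1, 256.7]
tcp_rot: [3.142, 0.0, 1.55]
ft_force: [0.1, 0.7, -0.4]
opening: 1.001
grip_force: 0.0
```

```bash
python3 - <<'E'
from h import *
s=state();print(np.round(s["eef_pos"],1),np.round(s["tcp_rot"],3),np.round(s["joints"],2))
d=look("wrist");c=cloud(d);save(d,"w2.png")
for n,dd in(("wrist",d),("scene",look("scene")),("top",look("top"))):
    P=cloud(dd).reshape(-1,3)
    m=(P[:,2]>192)&(P[:,2]<215)&(P[:,0]>630)&(P[:,0]<710)&(P[:,1]>-260)&(P[:,1]<-90)
    q=P[m];print(n,m.sum())
    if m.sum()>20:
        print(np.percentile(q,[1,50,99],axis=0).round(1));k=q[q[:,2]>198]; 
        if len(k)>10: print(np.polyfit(k[:,1]+172,k[:,0],1))
E
```

```text
[ 663.5 -174.1  256.7] [3.142 0.    1.55 ] [-0.35  0.55  1.34 -0.    1.25 -0.33]
wrist 1917
[[ 660.3 -233.8  192.3]
 [ 666.3 -157.5  202.2]
 [ 672.2  -98.6  204.8]]
[1.15330380e-02 6.67253761e+02]
scene 276
[[ 662.6 -244.6  192.2]
 [ 668.1 -171.2  200.2]
 [ 672.7  -97.8  203.8]]
[1.13556661e-02 6.67724869e+02]
top 7
```

View pics/w2.png

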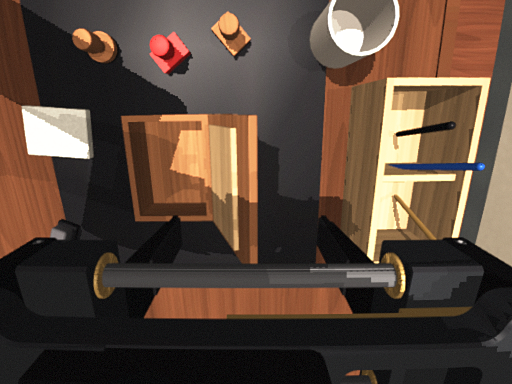

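The view shows the box open, with the lid's top edge at column ~250. Three cameras agree on x≈667 at z≈203, and the lid's mid y is -172. I'll descend, half close, pull the lid upright, then grip.

>>> step_arm:
  increments:
    - {"slide": [0.001,0,0.05],"roll": 0}
    - {"slide": [0.001,0,0.083],"roll": 0}
    - {"slide": [0.001,0,0.083],"roll": 0}

```text
t: 7.88
eef_pos: [662.7, -172.8, 171.5]
tcp_rot: [-3.137, -0.001, 1.542]
ft_force: [-0.4, -0.0, 0.0]
opening: 1.0
grip_force: 0.0
```

>>> step_arm:
  increments:
    - {"slide": [0,0,0],"roll": 0}
    - {"slide": [0,0,0],"roll": 0}
    - {"slide": [0,0,0],"roll": 0}
    - {"slide": [0,0,0],"roll": 0}
    - {"slide": [0,0,0],"roll": 0}
  fingers: 0.27

```text
t: 8.5
eef_pos: [663.6, -173.1, 173.8]
tcp_rot: [3.141, 0.0, 1.545]
ft_force: [-0.5, -0.5, 0.3]
opening: 0.532
grip_force: 0.0
```

>>> step_arm:
  increments:
    - {"slide": [0,0,0],"roll": 0}
    - {"slide": [0,0,0],"roll": 0}
    - {"slide": [0,0,0],"roll": 0}
    - {"slide": [0,-0.004,0],"roll": 0}
    - {"slide": [0,-0.009,0],"roll": 0}

```text
t: 9.12
eef_pos: [654.4, -172.8, 173.6]
tcp_rot: [3.141, 0.0, 1.545]
ft_force: [0.8, 0.3, -0.6]
opening: 0.272
grip_force: 0.2
```

>>> step_arm:
  increments:
    - {"slide": [0,-0.005,0],"roll": 0}
    - {"slide": [0,-0.01,0],"roll": 0}
    - {"slide": [0,-0.015,0],"roll": 0}
    - {"slide": [0,-0.02,0],"roll": 0}
    - {"slide": [0,-0.02,0],"roll": 0}

```text
t: 9.75
eef_pos: [634.3, -172.4, 173.7]
tcp_rot: [-3.141, 0.0, 1.545]
ft_force: [0.3, 0.2, -0.2]
opening: 0.27
grip_force: 0.1
```

```bash
cat > up.py <<'E'
from h import *
d=look("scene");P=cloud(d).reshape(-1,3);s=state();t=s["eef_pos"]
print(np.round(t,1),s["opening"])
for z in range(90,230,12):
    k=P[(abs(P[:,2]-z)<6)&(abs(P[:,0]-t[0])<60)&(abs(P[:,1]-t[1])<70)]
    if len(k)>5: print(z,len(k),np.percentile(k[:,0],[10,50,90]).round(),np.percentile(k[:,1],[2,98]).round())
E
python3 up.py
```

```text
[ 634.5 -172.4  173.7] 0.2732760402306665
90 126 [638. 641. 643.] [-238. -106.]
102 138 [642. 644. 646.] [-240. -103.]
114 202 [624. 646. 649.] [-239. -106.]
126 366 [626. 646. 651.] [-239. -105.]
138 183 [629. 631. 648.] [-239. -107.]
150 158 [631. 633. 635.] [-239. -105.]
162 145 [634. 636. 638.] [-240. -105.]
174 147 [637. 639. 649.] [-239. -107.]
186 164 [640. 642. 653.] [-239. -105.]
198 106 [643. 645. 656.] [-241. -105.]
210 82 [640. 644. 648.] [-240. -104.]
```

The lid slid forward on the ledge instead of pivoting: it's still at 14° and its base is at x≈612. Gripping now should square it up.

>>> step_arm:
  increments:
    - {"slide": [0,0,0],"roll": 0}
    - {"slide": [0,0,0],"roll": 0}
    - {"slide": [0,0,0],"roll": 0}
    - {"slide": [0,0,0],"roll": 0}
  fingers: 0.0

```text
t: 10.3
eef_pos: [633.8, -172.4, 173.8]
tcp_rot: [-3.14, 0.0, 1.545]
ft_force: [-4.8, -0.8, 5.4]
opening: 0.204
grip_force: 28.4
```

```bash
python3 up.py
```

```text
[ 633.9 -172.3  173.8] 0.19933555209589093
90 132 [638. 641. 643.] [-238. -106.]
102 134 [642. 644. 646.] [-240. -106.]
114 214 [623. 646. 649.] [-240. -105.]
126 365 [625. 646. 651.] [-239. -106.]
138 191 [627. 629. 648.] [-240. -107.]
150 160 [629. 631. 634.] [-239. -107.]
162 146 [632. 634. 636.] [-238. -105.]
174 155 [635. 637. 646.] [-239. -105.]
186 155 [637. 640. 650.] [-239. -105.]
198 100 [640. 642. 651.] [-241. -107.]
210 82 [637. 641. 645.] [-240. -104.]
```

The grip is jammed at 19 mm: the front fingertip is on the panel edge and the base is wedged on the ledge. I open slightly, raise 7 mm and regrip while easing upward.

>>> step_arm:
  increments:
    - {"slide": [0,0,0],"roll": 0}
    - {"slide": [0,0,-0.007],"roll": 0}
    - {"slide": [0,0,-0.007],"roll": 0}
  fingers: 0.26

```text
t: 10.72
eef_pos: [635.1, -172.4, 181.3]
tcp_rot: [3.14, 0.0, 1.545]
ft_force: [0.0, 0.4, -0.6]
opening: 0.26
grip_force: 0.1
```

>>> step_arm:
  increments:
    - {"slide": [0,0,0],"roll": 0}
    - {"slide": [0,0,0],"roll": 0}
    - {"slide": [0,0,0],"roll": 0}
    - {"slide": [0,0,-0.002],"roll": 0}
    - {"slide": [0,0,-0.005],"roll": 0}
  fingers: 0.0

```text
t: 11.35
eef_pos: [633.5, -172.1, 184.7]
tcp_rot: [-3.138, -0.001, 1.545]
ft_force: [-5.5, 1.0, -2.6]
opening: 0.101
grip_force: 29.5
```

```bash
python3 up.py
```

```text
[ 633.7 -172.1  185.1] 0.09914079348569023
90 135 [639. 641. 643.] [-238. -105.]
102 129 [642. 644. 646.] [-238. -106.]
114 140 [645. 647. 649.] [-241. -105.]
126 378 [630. 645. 651.] [-239. -105.]
138 226 [631. 633. 648.] [-240. -105.]
150 181 [632. 633. 635.] [-239. -105.]
162 177 [632. 634. 636.] [-239. -107.]
174 187 [633. 635. 637.] [-239. -107.]
186 179 [635. 637. 640.] [-238. -105.]
198 170 [636. 638. 645.] [-240. -105.]
210 124 [632. 638. 641.] [-241. -103.]
```

The lid is gripped and near upright. I lift it, carry it towards the rack and look from there.

>>> step_arm:
  increments:
    - {"slide": [0,0,-0.02],"roll": 0}
    - {"slide": [0,-0.003,-0.055],"roll": 0}
    - {"slide": [0,-0.005,-0.1],"roll": 0}
    - {"slide": [0,-0.005,-0.13],"roll": 0}
    - {"slide": [0,-0.005,-0.13],"roll": 0}

```text
t: 12.02
eef_pos: [630.5, -172.4, 317.4]
tcp_rot: [3.137, 0.001, 1.545]
ft_force: [0.7, 0.4, -1.9]
opening: 0.084
grip_force: 30.0
```

>>> step_arm:
  increments:
    - {"slide": [0.04,-0.01,0],"roll": 0}
    - {"slide": [0.1,-0.02,0],"roll": 0}
    - {"slide": [0.16,-0.03,0],"roll": 0}
    - {"slide": [0.22,-0.04,0],"roll": 0}
    - {"slide": [0.27,-0.05,0],"roll": 0}

```text
t: 12.65
eef_pos: [585.9, 101.3, 313.5]
tcp_rot: [-3.14, -0.0, 1.545]
ft_force: [0.5, 0.2, -1.8]
opening: 0.08
grip_force: 30.0
```

```bash
cat > rk.py <<'E'
from h import *
s=state();print(np.round(s["eef_pos"],1),np.round(s["tcp_rot"],3),s["opening"])
d=look("wrist");c=cloud(d);P=c.reshape(-1,3);save(d,"w3.png")
for n,dd in(("wrist",d),("top",look("top")),("scene",look("scene"))):
  P=cloud(dd).reshape(-1,3)
  for z,tol in((60,4),(80,4),(100,4)):
    q=P[(abs(P[:,2]-z)<tol)&(P[:,0]>520)&(P[:,0]<680)&(P[:,1]>90)&(P[:,1]<290)]
    for y in (120,150,180,210,240):
        k=q[abs(q[:,1]-y)<8]
        if len(k)>4: print(n,z,y,len(k),np.percentile(k[:,0],[5,25,50,75,95]).round(0))
# lid tilt
P=cloud(look("scene")).reshape(-1,3);t=s["eef_pos"]
for z in range(int(t[2])-110,int(t[2])+30,20):
    k=P[(abs(P[:,2]-z)<6)&(abs(P[:,0]-t[0])<60)&(abs(P[:,1]-t[1])<80)]
    if len(k)>5: print(z,len(k),np.percentile(k[:,0],[10,50,90]).round(),np.percentile(k[:,1],[1,99]).round())
E
python3 rk.py
```

```text
[585.9 101.3 313.5] [-3.14  -0.     1.545] 0.08026041437759064
wrist 60 120 42 [530. 531. 533. 534. 535.]
wrist 60 150 45 [529. 530. 532. 533. 535.]
wrist 60 180 54 [528. 529. 531. 533. 582.]
wrist 60 210 54 [527. 528. 530. 532. 557.]
wrist 60 240 128 [526. 530. 663. 671. 678.]
wrist 80 120 5 [604. 604. 604. 604. 604.]
wrist 80 150 33 [567. 567. 569. 570. 603.]
wrist 80 180 51 [566. 567. 569. 570. 571.]
wrist 80 210 55 [565. 566. 568. 569. 571.]
wrist 80 240 59 [564. 565. 567. 568. 569.]
wrist 100 120 39 [605. 606. 607. 609. 609.]
wrist 100 150 53 [603. 605. 606. 608. 609.]
wrist 100 180 97 [575. 580. 603. 605. 608.]
wrist 100 210 102 [574. 580. 602. 605. 607.]
wrist 100 240 101 [573. 579. 602. 605. 606.]
scene 60 120 26 [529. 533. 572. 607. 612.]
scene 60 150 19 [525. 531. 607. 610. 611.]
scene 60 180 18 [527. 528. 605. 607. 609.]
scene 60 210 16 [525. 527. 604. 605. 608.]
scene 60 240 30 [526. 605. 607. 671. 678.]
scene 80 120 31 [566. 570. 576. 609. 611.]
scene 80 150 13 [596. 606. 608. 609. 610.]
scene 80 180 12 [604. 605. 607. 607. 609.]
scene 80 210 9 [603. 604. 605. 607. 609.]
scene 80 240 11 [603. 605. 606. 607. 608.]
scene 100 120 16 [603. 606. 609. 610. 612.]
scene 100 150 15 [580. 605. 607. 609. 611.]
scene 100 180 17 [580. 601. 603. 607. 608.]
scene 100 210 14 [580. 602. 604. 606. 608.]
scene 100 240 12 [590. 603. 604. 605. 607.]
203 206 [587. 589. 592.] [ 28. 176.]
223 210 [587. 590. 592.] [ 28. 175.]
243 228 [587. 589. 592.] [ 28. 175.]
263 231 [587. 590. 592.] [ 28. 175.]
283 235 [587. 590. 592.] [ 29. 176.]
303 237 [588. 590. 592.] [ 27. 175.]
323 235 [587. 590. 595.] [ 28. 175.]
```

View pics/w3.png

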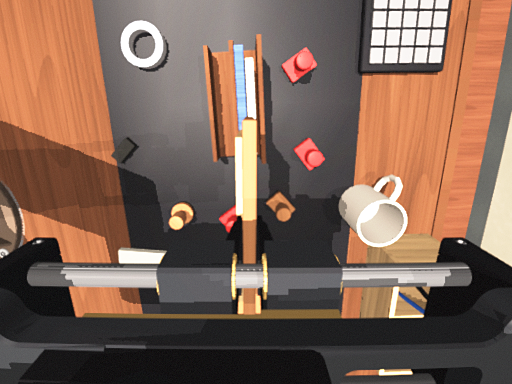

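The lid hangs vertical: plate x 582–590, y 28–176. The rack slot is x 534–565 at y≈190, with rack yaw ≈ +0.033. I move over the slot, turn by 0.06 and lower.

>>> step_arm:
  increments:
    - {"slide": [0.05,-0.02,0],"roll": -0.03}
    - {"slide": [0.0856,-0.036,0],"roll": -0.059}
    - {"slide": [0.0856,-0.036,0.0],"roll": -0.059}
    - {"slide": [0.0856,-0.036,0.04],"roll": -0.059}
    - {"slide": [0.0856,-0.036,0.06],"roll": -0.059}

```text
t: 13.48
eef_pos: [552.9, 183.7, 253.1]
tcp_rot: [-3.139, 0.001, 1.602]
ft_force: [-0.3, -0.3, -3.3]
opening: 0.082
grip_force: 30.0
```

```bash
cat > rk2.py <<'E'
from h import *
s=state();t=s["eef_pos"];print(np.round(t,1),np.round(s["tcp_rot"],3),s["opening"])
for n in("scene","wrist"):
  P=cloud(look(n)).reshape(-1,3)
  print(n)
  for z in list(range(int(t[2])-130,int(t[2])+40,10)):
    k=P[(abs(P[:,2]-z)<5)&(abs(P[:,0]-t[0])<25)&(abs(P[:,1]-t[1])<80)]
    if len(k)>8: print(z,len(k),np.percentile(k[:,0],[10,50,90]).round(),np.percentile(k[:,1],[1,99]).round(),np.round(np.polyfit(k[:,1],k[:,0],1)[0],3))
  for z in (60,80):
    for y in (140,240):
      k=P[(abs(P[:,2]-z)<4)&(abs(P[:,1]-y)<10)&(abs(P[:,0]-(568 if z==80 else 531))<7)]
      if len(k)>3: print("board",z,y,len(k),np.percentile(k[:,0],[5,50,95]).round(1))
E
python3 rk2.py
```

```text
[552.9 183.7 253.1] [-3.139e+00  1.000e-03  1.602e+00] 0.08242713442193667
scene
133 44 [553. 556. 557.] [111. 255.] -0.039
143 135 [554. 556. 559.] [111. 258.] -0.029
153 140 [554. 556. 560.] [110. 255.] -0.028
163 152 [553. 556. 559.] [110. 259.] -0.021
173 151 [554. 556. 560.] [110. 256.] -0.035
183 144 [554. 556. 559.] [111. 256.] -0.027
193 155 [553. 556. 559.] [110. 258.] -0.029
203 169 [554. 557. 559.] [111. 257.] -0.025
213 156 [554. 557. 559.] [110. 257.] -0.03
223 165 [554. 557. 560.] [110. 257.] -0.032
233 163 [553. 556. 559.] [110. 257.] -0.03
243 165 [554. 557. 560.] [110. 257.] -0.028
253 167 [554. 557. 560.] [111. 256.] -0.027
263 160 [554. 558. 562.] [110. 256.] -0.031
273 181 [554. 557. 564.] [110. 257.] -0.028
283 94 [551. 557. 566.] [110. 250.] 0.035
board 60 140 12 [526.7 529.  536.3]
board 60 240 6 [524.2 526.2 530.2]
wrist
223 13 [544. 550. 553.] [246. 258.] 0.573
243 528 [544. 546. 548.] [121. 246.] -0.038
253 55 [545. 548. 560.] [125. 258.] -0.032
263 112 [544. 549. 562.] [193. 258.] -0.022
273 165 [543. 549. 563.] [193. 257.] 0.024
283 2515 [549. 553. 556.] [139. 257.] -0.029
board 60 140 52 [529.5 531.7 533.9]
board 60 240 68 [525.6 528.4 531. ]
board 80 140 65 [567.3 570.  574.1]
board 80 240 80 [563.3 565.9 570.1]
```

It's aligned (slope -0.03), with the plate at x 549–557 inside the slot 533–565. The lid bottom is at about 137, so I lower it.

>>> step_arm:
  increments:
    - {"slide": [0,0,0.04],"roll": 0}
    - {"slide": [0,0,0.08],"roll": 0}
    - {"slide": [0,0,0.105],"roll": 0}
    - {"slide": [0,0,0.115],"roll": 0}
    - {"slide": [0,0,0.117],"roll": 0}

```text
t: 14.2
eef_pos: [553.5, 185.0, 139.0]
tcp_rot: [3.141, 0.0, 1.603]
ft_force: [-0.1, 1.2, -1.2]
opening: 0.082
grip_force: 30.0
```

>>> step_arm:
  increments:
    - {"slide": [0,0,0.003],"roll": 0}
    - {"slide": [0,0,0.006],"roll": 0}
    - {"slide": [0,0,0.009],"roll": 0}
    - {"slide": [0,0,0.011],"roll": 0}

```text
t: 14.7
eef_pos: [553.0, 185.4, 127.8]
tcp_rot: [3.141, 0.0, 1.604]
ft_force: [-1.0, -6.1, 16.9]
opening: 0.082
grip_force: 30.0
```

The lid is on the slot floor. I ease off, open a little, lean it back onto the middle board, then release.

>>> step_arm:
  increments:
    - {"slide": [0,0,-0.001],"roll": 0}
    - {"slide": [0,0.005,-0.001],"roll": 0}
    - {"slide": [0,0.011,-0.001],"roll": 0}
    - {"slide": [0,0.018,-0.001],"roll": 0}
    - {"slide": [0,0.024,-0.001],"roll": 0}
  fingers: 0.25

```text
t: 15.32
eef_pos: [577.3, 186.3, 128.4]
tcp_rot: [-3.141, 0.0, 1.604]
ft_force: [-0.9, -0.7, -0.5]
opening: 0.248
grip_force: 0.5
```

>>> step_arm:
  increments:
    - {"slide": [0,0,0],"roll": 0}
    - {"slide": [0,0,0],"roll": 0}
    - {"slide": [0,0,0],"roll": 0}
    - {"slide": [0,0,0],"roll": 0}
    - {"slide": [0,0,0],"roll": 0}
  fingers: 1.0

```text
t: 15.95
eef_pos: [576.8, 186.3, 128.6]
tcp_rot: [3.142, 0.0, 1.604]
ft_force: [0.3, 0.5, 0.3]
opening: 0.718
grip_force: 0.0
```

```bash
python3 rk2.py | sed '/wrist/,$d'
```

```text
[576.8 186.3 128.6] [3.142 0.    1.604] 0.717962834756998
scene
-2 10 [558. 581. 599.] [107. 252.] 0.141
8 32 [564. 576. 595.] [107. 198.] 0.174
18 12 [566. 571. 572.] [108. 120.] 0.35
28 16 [560. 571. 589.] [107. 238.] 0.203
38 16 [570. 571. 587.] [108. 258.] 0.224
48 13 [568. 571. 575.] [108. 241.] 0.215
58 13 [568. 570. 573.] [108. 120.] -0.062
68 15 [566. 571. 573.] [107. 125.] 0.009
78 28 [563. 570. 574.] [109. 261.] 0.148
88 186 [566. 581. 588.] [113. 263.] 0.014
98 226 [565. 574. 586.] [113. 263.] 0.035
108 92 [567. 569. 572.] [113. 259.] -0.029
118 89 [568. 571. 574.] [113. 259.] -0.027
128 92 [571. 573. 577.] [113. 260.] -0.033
138 79 [574. 576. 578.] [112. 259.] -0.021
148 91 [574. 579. 581.] [112. 188.] -0.028
158 28 [574. 577. 580.] [116. 188.] -0.045
```

The lid stands leaning back about 14° on the middle board, y 112–260. I leave it, rise and go above the stamp, turning so the fingers close along y.

>>> step_arm:
  increments:
    - {"slide": [0,0,-0.05],"roll": 0}
    - {"slide": [0,0,-0.1],"roll": 0.1}
    - {"slide": [-0.05,0.02,-0.1],"roll": 0.28}
    - {"slide": [-0.11,0.04,-0.1],"roll": 0.46}
    - {"slide": [-0.178,0.059,-0.1],"roll": 0.64}
  fingers: 0.7

```text
t: 16.68
eef_pos: [639.5, 17.2, 228.8]
tcp_rot: [3.141, -0.0, 0.959]
ft_force: [-0.3, 0.1, -0.6]
opening: 0.698
grip_force: 0.0
```

>>> step_arm:
  increments:
    - {"slide": [0,0,0.02],"roll": 0.18}
    - {"slide": [0,0,0.04],"roll": 0.36}
    - {"slide": [0,0,0.06],"roll": 0.54}
    - {"slide": [0,0,0.07],"roll": 0.72}
    - {"slide": [0,0,0.07],"roll": 0.98}

```text
t: 17.3
eef_pos: [638.7, 18.8, 157.6]
tcp_rot: [-3.141, 0.002, 0.05]
ft_force: [0.3, -0.1, -0.4]
opening: 0.698
grip_force: 0.0
```

```bash
python3 - <<'E'
from h import *
s=state();t=s["eef_pos"];print(np.round(t,1),np.round(s["tcp_rot"],3),s["opening"])
d=look("wrist");c=cloud(d);save(d,"w4.png")
for n,dd in(("wrist",d),("top",look("top")),("scene",look("scene"))):
    P=cloud(dd).reshape(-1,3);print(n)
    for a,b in((8,24),(52,68)):
        k=P[(P[:,2]>a)&(P[:,2]<b)&(abs(P[:,0]-642)<45)&(abs(P[:,1]-10)<40)]
        if len(k)>10: print(a,len(k),cv2.minAreaRect(k[:,:2].astype(np.float32)))
P=cloud(look("scene")).reshape(-1,3)
for z in range(90,165,10):
    k=P[(abs(P[:,2]-z)<5)&(abs(P[:,0]-570)<40)&(abs(P[:,1]-186)<80)]
    if len(k)>8: print(z,np.median(k[:,0]).round(),np.percentile(k[:,1],[2,98]).round())
E
```

```text
[638.7  18.8 157.6] [-3.141e+00  2.000e-03  5.000e-02] 0.6982621962945867
wrist
8 585 ((643.2088623046875, 10.371387481689453), (32.637916564941406, 45.30432891845703), 41.667564392089844)
52 458 ((644.1276245117188, 10.19863224029541), (24.810083389282227, 24.218059539794922), 57.33197784423828)
top
scene
8 129 ((642.9423217773438, 12.767501831054688), (35.05998992919922, 49.58964538574219), 39.0954704284668)
52 55 ((644.1891479492188, 13.922836303710938), (23.2587890625, 25.6123046875), 28.12458038330078)
90 584.0 [115. 262.]
100 581.0 [113. 261.]
110 570.0 [113. 258.]
120 572.0 [113. 257.]
130 574.0 [113. 258.]
140 577.0 [113. 258.]
150 577.0 [115. 257.]
```

View pics/w4.png

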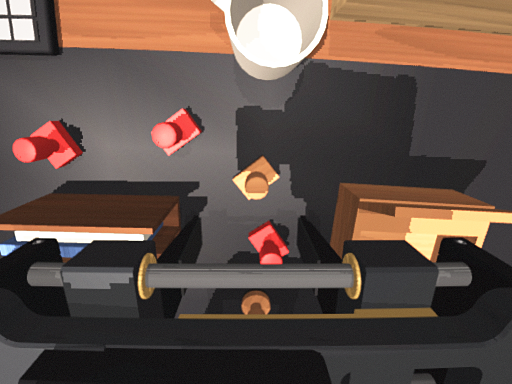

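The rectangular wooden stamp is at (256,180) in the image, i.e. (643.5,10.5), and the lid still stands in the rack. I descend and grip it.

>>> step_arm:
  increments:
    - {"slide": [0.0046,0.0085,0],"roll": 0.07}
    - {"slide": [0.0046,0.0085,0.05],"roll": 0.07}
    - {"slide": [0.0046,0.0085,0.1],"roll": 0.07}
    - {"slide": [0.0046,0.0085,0.129],"roll": 0.07}
    - {"slide": [0.0046,0.0085,0.129],"roll": 0.07}

```text
t: 18.12
eef_pos: [643.1, 10.6, 27.9]
tcp_rot: [-3.141, 0.004, -0.011]
ft_force: [0.3, 0.1, 0.9]
opening: 0.7
grip_force: 0.0
```

>>> step_arm:
  increments:
    - {"slide": [0,0,0],"roll": 0}
    - {"slide": [0,0,0],"roll": 0}
    - {"slide": [0,0,0],"roll": 0}
    - {"slide": [0,0,0],"roll": 0}
    - {"slide": [0,0,0],"roll": 0}
  fingers: 0.0

```text
t: 18.75
eef_pos: [644.3, 10.5, 29.9]
tcp_rot: [3.141, -0.0, -0.014]
ft_force: [0.8, -0.7, 2.9]
opening: 0.268
grip_force: 30.0
```

>>> step_arm:
  increments:
    - {"slide": [0,0,0],"roll": 0}
    - {"slide": [0,0,0],"roll": 0}

```text
t: 19.0
eef_pos: [644.3, 10.5, 29.9]
tcp_rot: [3.141, -0.0, -0.014]
ft_force: [-0.7, -0.4, 5.8]
opening: 0.268
grip_force: 30.0
```

The grip holds (25.5 mm). I lift and go above the box.

>>> step_arm:
  increments:
    - {"slide": [0,0,-0.06],"roll": 0}
    - {"slide": [0,0,-0.12],"roll": 0}
    - {"slide": [-0.03,0.04,-0.15],"roll": 0}
    - {"slide": [-0.06,0.1,-0.15],"roll": 0}
    - {"slide": [-0.085,0.15,-0.15],"roll": 0}

```text
t: 19.62
eef_pos: [556.0, -139.5, 179.9]
tcp_rot: [3.141, -0.0, -0.013]
ft_force: [0.2, 0.1, -0.2]
opening: 0.268
grip_force: 30.0
```

>>> step_arm:
  increments:
    - {"slide": [0,0.034,0],"roll": 0}
    - {"slide": [0,0.034,0],"roll": 0}
    - {"slide": [0,0.034,0],"roll": 0}

```text
t: 20.0
eef_pos: [556.5, -171.8, 179.3]
tcp_rot: [-3.141, 0.001, -0.014]
ft_force: [-0.2, 0.4, 0.4]
opening: 0.266
grip_force: 30.0
```

```bash
python3 - <<'E'
from h import *
s=state();t=s["eef_pos"];print(np.round(t,1),np.round(s["tcp_rot"],3),s["opening"])
for n in("wrist","scene","top"):
    P=cloud(look(n)).reshape(-1,3);print(n)
    rim=P[(abs(P[:,2]-65)<4)&(abs(P[:,0]-565)<85)&(abs(P[:,1]+172)<90)]
    fl=P[(abs(P[:,2]-6)<5)&(abs(P[:,0]-557)<47)&(abs(P[:,1]+172)<62)]
    for k,m in(("rim",rim),("floor",fl)):
        if len(m)>20: print(k,len(m),np.percentile(m,[0.5,99.5],axis=0).round(1)[:, :2].tolist())
    for y in(-200,-170,-140):
        k=rim[abs(rim[:,1]-y)<8][:,0]; print(y,np.histogram(k,bins=np.arange(490,650,8))[0])
    st=P[(P[:,2]>t[2]-35)&(P[:,2]<t[2]-8)&(np.hypot(P[:,0]-t[0],P[:,1]-t[1])<40)]
    print("stamp",len(st),np.percentile(st,[1,99],axis=0).round(1).tolist() if len(st)>10 else "")
E
```

```text
[ 556.5 -171.8  179.3] [-3.141e+00  1.000e-03 -1.400e-02] 0.2658564846795063
wrist
rim 5193 [[497.1, -245.7], [627.7, -96.6]]
floor 5285 [[511.1, -233.3], [595.4, -110.5]]
-200 [  0   0   0   0   0   0   0   0   0   0   0   0   0   0 110 127 127  16
   0]
-170 [  0   0   0   0   0   0   0   0   0   0   0   0   0   0 105 120 114  22
   0]
-140 [  0   0   0   0   0   0   0   0   0   0   0   0   0   0  99 117 120  29
   0]
stamp 1338 [[553.1, -198.3, 150.3], [581.6, -146.3, 169.1]]
scene
rim 362 [[493.5, -243.6], [639.9, -94.5]]
-200 [ 5  8  1  0  0  0  0  0  0  0  0  0  0  0  0  0  0  3 12]
-170 [ 5 10  0  0  0  0  0  0  0  0  0  0  0  0  0  0  0  2 12]
-140 [ 2 11  3  0  0  0  0  0  0  0  0  0  0  0  0  0  0  2 13]
stamp 187 [[542.3, -196.4, 148.1], [581.6, -143.8, 169.7]]
top
rim 23 [[518.4, -133.9], [637.1, -96.9]]
-200 [0 0 0 0 0 0 0 0 0 0 0 0 0 0 0 0 0 0 0]
-170 [0 0 0 0 0 0 0 0 0 0 0 0 0 0 0 0 0 0 0]
-140 [0 0 0 0 0 0 0 0 0 0 0 0 0 0 0 0 1 1 0]
stamp 0
```

The box inside is centred at about (555,-171), directly below. I lower the stamp.

>>> step_arm:
  increments:
    - {"slide": [0,0,0.05],"roll": 0}
    - {"slide": [0,0,0.09],"roll": 0}
    - {"slide": [0,0,0.12],"roll": 0}
    - {"slide": [0,0,0.137],"roll": 0}
    - {"slide": [0,0,0.139],"roll": 0}

```text
t: 20.78
eef_pos: [556.5, -171.8, 40.0]
tcp_rot: [-3.141, 0.001, -0.013]
ft_force: [-0.6, 0.5, -0.6]
opening: 0.263
grip_force: 30.0
```

>>> step_arm:
  increments:
    - {"slide": [0,0,0.002],"roll": 0}
    - {"slide": [0,0,0.004],"roll": 0}
    - {"slide": [0,0,0.004],"roll": 0}

```text
t: 21.15
eef_pos: [556.8, -172.4, 37.1]
tcp_rot: [3.141, -0.001, -0.014]
ft_force: [-0.2, -0.9, -0.6]
opening: 0.264
grip_force: 30.0
```

>>> step_arm:
  increments:
    - {"slide": [0,0,0.001],"roll": 0}
    - {"slide": [0,0,0.002],"roll": 0}
    - {"slide": [0,0,0.002],"roll": 0}

```text
t: 21.52
eef_pos: [556.9, -172.4, 35.9]
tcp_rot: [3.141, -0.001, -0.014]
ft_force: [-3.0, 2.1, 13.1]
opening: 0.266
grip_force: 30.0
```

The stamp is on the floor (13 N). I release it and go up.

>>> step_arm:
  increments:
    - {"slide": [0,0,-0.001],"roll": 0}
    - {"slide": [0,0,-0.001],"roll": 0}
    - {"slide": [0,0,-0.001],"roll": 0}
    - {"slide": [0,0,-0.001],"roll": 0}
  fingers: 0.55

```text
t: 22.02
eef_pos: [556.6, -172.3, 35.5]
tcp_rot: [-3.142, 0.0, -0.014]
ft_force: [-0.2, 0.2, -0.2]
opening: 0.547
grip_force: 0.0
```

>>> step_arm:
  increments:
    - {"slide": [0,0,-0.03],"roll": 0}
    - {"slide": [0,0,-0.08],"roll": 0}
    - {"slide": [0,0,-0.14],"roll": 0}
    - {"slide": [-0.05,0,-0.19],"roll": 0}
    - {"slide": [-0.08,0,-0.2],"roll": 0}

```text
t: 22.65
eef_pos: [475.9, -171.2, 237.9]
tcp_rot: [3.14, -0.003, -0.013]
ft_force: [0.2, -0.0, 0.2]
opening: 0.55
grip_force: 0.0
```

```bash
python3 - <<'E'
from h import *
s=state();print(np.round(s["eef_pos"],1),s["opening"])
d=look("wrist");P=cloud(d).reshape(-1,3)
for a,b in((2,10),(17,27),(58,72)):
    k=P[(P[:,2]>a)&(P[:,2]<b)&(np.hypot(P[:,0]-557,P[:,1]+172)<36)]
    if len(k)>5: print(a,len(k),k.mean(0).round(1),cv2.minAreaRect(k[:,:2].astype(np.float32)))
im=[d["color"]]
d=look("scene");P=cloud(d).reshape(-1,3);im.append(d["color"])
for z in range(90,165,10):
    k=P[(abs(P[:,2]-z)<5)&(abs(P[:,0]-570)<40)&(abs(P[:,1]-186)<80)]
    if len(k)>8: print(z,np.median(k[:,0]).round(),np.percentile(k[:,1],[2,98]).round())
cv2.imwrite("pics/f.png",cv2.resize(np.hstack(im)[...,::-1],(800,300)))
E
```

```text
[ 475.9 -171.2  237.9] 0.5498787109950453
2 1252 [ 558.7 -171.3    6.8] ((557.059814453125, -171.7368927001953), (71.47291564941406, 70.03133392333984), 0.09118865430355072)
17 428 [ 556.1 -173.4   22.8] ((555.2031860351562, -173.414794921875), (31.900182723999023, 45.25590515136719), 42.72514724731445)
58 315 [ 555.2 -173.    66.4] ((555.1007080078125, -173.12940979003906), (23.616931915283203, 23.471345901489258), 44.947837829589844)
90 583.0 [114. 264.]
100 583.0 [114. 260.]
110 570.0 [114. 258.]
120 572.0 [112. 256.]
130 574.0 [114. 257.]
140 576.0 [113. 258.]
150 577.0 [115. 257.]
160 577.0 [113. 231.]
```

View pics/f.png

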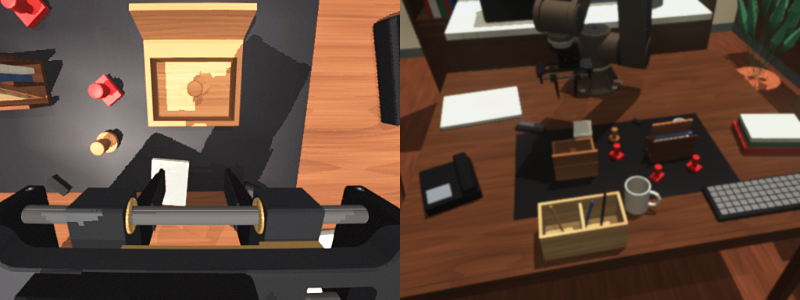

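The stamp stands upright in the box: in the wrist view at (195,88), foot top at z 22.8 and grip top at 66.4, both centred. The lid stands in the rack, at (670,135) in the scene view. The gripper touches nothing.

```bash
python3 -c "
from cell import env
print(env.job_done())"
```

```text
the job is handed in; nothing more can be done
None
```

The job is handed in, with no verdict returned: by my last camera check, the lid stood on edge in the front rack slot and the rectangular stamp upright on the box floor, with the gripper clear.

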